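Set the drying timer four clicks and start it

ROBOT

A 7-joint arm with a two-finger parallel gripper is mounted at the origin on a cart in front of the work surface, level with it; the furniture and walls round the work are solid. World frame = base frame: x ahead of the robot, y to its left, z up, the work surface at z = 0. Lengths are in m, angles in rad, forces in N, time in s.
With the tool pointing down it reaches from about 0.425 to 0.925 m from the base axis. Payload 6.8 kg.
Tool frame: the origin (TCP) lies on the mounting face of the last link; the fingertips stand 173 mm ahead of it and the grasp point (between the pads) lies 155 mm ahead of it; z points along the fingers, y is the direction in which the jaws open and shut (so a half turn about z gives the same grasp; the last joint's range is limited). The gripper opens to 85 mm and grips with 20 to 120 N. Pads are 22 mm wide; open, the fingers measure 114 mm over their backs; the gripper's body (76 mm by 85 mm) begins 54 mm behind the grasp point. The pads swing forward as they close: fully open they stand 13 mm farther back than shut.
Start: joints at [1.15, 0.477, 0.022, 1.555, -0.011, 1.109, -0.083], TCP at [0.208, -0.642, 0.405] pointing down, gripper open.
Joint ranges: [-2.96, 2.96], [-0.34, 2.1], [-1.41, 1.46], [0.24, 2.44], [-1.37, 4.51], [0.17, 1.92], [-2.96, 2.96]. Speed limits (rad/s): [2.39, 2.39, 3.14, 3.14, 3.14, 3.14, 3.14].

INTERFACE

Orientations are given as a unit quaternion [w, x, y, z].
In Python, from station import sensors, read_camera, bot gives the robot as it stands. The module is installed in compiled form; this text tells all that it offers.
- The arm moves only by the tool play_rows, never from a script. Its argument "commands" is a list of rows, each a list of 4 numbers: the shift along the tool's x, y, z in m, then the turn about the tool's z in degrees. A call has 1 to 20 rows; each row shifts and turns the commanded pose from where the row before left it, along the tool's axes as they then stand; what a row does not reach is not made up. A row lasts 1/10 s, in which the tool goes at most 50 mm and 8.59 degrees, less where a joint would pass 70% of its speed; a pose out of reach is approached as far as the arm can. A call with a gripper value outside its range is refused whole. "claw" is the finger opening in m, from 0 to 0.0854, set as the call begins (left out, the last holds). The fingers move at their own pace and stop on an object; "force" is the grip in N (left out, the last holds). Time passes only in rows, so rows that do not move let the fingers close. It gives the time, the measured TCP pose, the force and the opening at its end, in the units of the state.
- sensors.get_obs(): the state, without advancing time (a new reading comes with each control period).
- read_camera(name): name is "scene" or "side" or "wrist"; returns a dict with "frame" (420x560x3 uint8, blue, green, red), "depth" (420x560 float32, m along the optical axis (not along the pixel's ray), 0 where there is no reading), "fx", "fy", "cx", "cy" (pixels), "rvec" (rotation vector, rad) and "tvec" (3), from world to camera coordinates, as OpenCV has them; the wrist camera has in their place "T_tool_cam" (4x4, takes a point from camera to tool coordinates, whose origin is the TCP and whose axes are the flange's). Camera axes: x right, y down, z forward; pixel columns grow to the right and rows downward; lengths in m; the calibration is good to about 2 mm. A picture is of the moment at which its call begins: read the wrist's pose just before it.
- bot.hand_in(): hands the job in, once; it reports no verdict.
The state is a dict: "t": time; "q": joint angles; "joint_vel": joint speeds; "joint_torque": joint torques, N m; "eef_pos": TCP position; "tool_rot": TCP orientation; "contact_force": force on the tool from outside, world axes, zero at the start; "torque": the same for the moment, N m; "gripper_width": opening from 0.0 (shut) to 1.0 (fully open).
Only numpy, scipy, OpenCV 4.12 (cv2) and the standard library are available. Lean on these libraries where they do the work, as an engineer would, in place of code of your own. Each camera call takes 0.05 s, during which the arm holds its last target.

TASK

Set the drying timer: with a fingertip against the stud on its dial, push the dial clockwise (seen from above) exactly four clicks on from where it now stands, no farther at any time, and let it rest in that click. Only then press the start button fully in and let it come out again. Push the stud from the side without pinching it, and leave the jar, tube, bottle and eraser round the timer where they are.

Things in the scene. Friction and masses are not known exactly. Their poses are not given: they have to be found in the camera images.
- timer: Countdown timer, flat white box with grey top, fixed to the table, 140 x 230 x 50 mm (its x, y, z), yaw within 0.5 rad, origin at the centre of its underside. Its x points away from its front edge. Dial on the +y half (axis at x 0, y +46 mm), start button on the -y half (x -15, y -72 mm). Black marks round the dial stand at the ten clicks.
- dial (a joint): Dial angle in rad, 0 at the low stop, growing clockwise seen from above. Ten clicks 0.5236 apart up to 4.712; begins at rest in one of the first four. About 5 N on the stud takes it over a click; half way to the next it jumps in by itself and stays. At angle q the stud stands (135 degrees - q) counterclockwise from the box's x axis, seen from above.
- dial_axis (a point): Point on the dial's upright axis at the upper face of the dial, 61 mm over the table. The dial is a plain aluminium disc of radius 46 mm, its flat face at this height. The dial does not move up or down.
- stud_top (a point): Centre of the top of the dial's finger stud, an upright black pin 12 mm across that stands 24 mm out of the dial's face (top 85 mm over the table), 35 mm from the dial's axis; it goes round with the dial.
- start_button (a joint): Travel of the start button in m: 0 out, 0.006 fully in; sprung, 5 N fully in, comes out by itself.
- start_button_top (a point): Centre of the top face of the round start button, 28 mm across, pressed straight down, on the box beside the dial; its top is 72 mm over the table when out.
- jar_teal: Bystander: paint jar with black lid, 58 mm across, 66 mm tall, upright, origin at the centre of its underside.
- tube_green: Bystander: paint tube lying down, 39 x 133 x 30 mm, origin under its middle.
- drier_bottle: Bystander: small amber bottle with black cap, 31 mm across, 74 mm tall, upright, origin at the centre of its underside.
- eraser: Bystander: eraser block, 25 x 48 x 14 mm, origin under its middle.

How it is judged:
On the way, in this order (a step that is already met when the one before it is completed fails the run):
1. the dial rests four clicks clockwise of where it began (distance of stud_top from where it was at the start of the episode between 0.0575 and 0.0632 m and velocity of joint dial between -0.2 and 0.2 rad/s), for 0.2 s.
2. the start button is pressed fully in (value of joint start_button above 0.0045 m), for 0.02 s.
At the end, for the whole second after the job is handed in: The dial rests four clicks (120 degrees, within about 8) clockwise of where it began, the start button was pressed in at least 4.5 mm after that and is out again (within 1.5 mm), and the jar, tube, bottle and eraser are within 20 mm of where they were (distance of stud_top from where it was at the start of the episode between 0.0575 and 0.0632 m and value of joint start_button below 0.0015 m and distance of each of jar_teal, tube_green, drier_bottle, eraser from where it was at the start of the episode below 0.02 m); the robot touches nothing.
It fails at once if the dial was turned past the fourth click (distance of stud_top from where it was at the start of the episode above 0.0652 m).
It fails at once if the start button was pressed while the dial was not four clicks on (value of joint start_button above 0.003 m and (distance of stud_top from where it was at the start of the episode below 0.0575 m or distance of stud_top from where it was at the start of the episode above 0.0632 m)).
It fails at once if the stud was taken between the fingers (horizontal distance between the grasp point and stud_top below 0.008 m and z of the grasp point in the frame of stud_top below 0.012 m).
It fails at once if the jar, tube, bottle or eraser was moved (over 20 mm) or lifted (distance of any of jar_teal, tube_green, drier_bottle, eraser from where it was at the start of the episode above 0.02 m).
It also fails if it takes over 69 s, if anything falls off the work surface, if the arm or the gripper's body presses on something with over 40 N, if the wrist force passes 120 N, or if a joint passes its speed limit or range.

## Working session

There is one attempt and no reset: what is moved stays moved. The work goes in short steps, Python scripts to look and compute and a tool call to move; the robot and the scene stay as the last step left them, time stands still between calls to the robot, and variables do not carry over. Pictures are saved under pics/ and viewed, and the job is handed in when it is done.

Besides the shell and the picture viewer there is one more tool, called after "Emit:" by a JSON object that holds its "api" and its "payload", one argument or row to a line. play_rows: Moves the arm, as the interface text tells. Its arguments: {"type":"object","properties":{"commands":{"type":"array"},"claw":{"type":"number"},"force":{"type":"number"}},"required":["commands"]}

```bash
mkdir -p pics; ls; python3 - <<'E'
from station import sensors, read_camera, bot
import cv2,numpy as np
print(sensors.get_obs())
for n in("scene","side","wrist"):
    c=read_camera(n); cv2.imwrite(f"pics/{n}0.png",c["frame"]); np.savez(f"{n}0.npz",**c)
    print(n,{k:v for k,v in c.items() if k not in("frame","depth")})
E
```

```text
pics
{'t': 0.0, 'q': array([ 1.14986163,  0.47778867,  0.02235874,  1.55641809, -0.01149002,
        1.10930802, -0.08309276]), 'joint_vel': array([-0.00054452, -0.0011388 , -0.00069489, -0.00055653,  0.00089921,
        0.00029557,  0.00076383]), 'joint_torque': array([-1.73717017e-04, -5.96457839e+01,  1.60796955e+00, -2.81199503e+01,
        1.24835019e-02,  9.23757761e-03, -7.82318892e-06]), 'eef_pos': array([ 0.20765201, -0.64198614,  0.40374757]), 'tool_rot': array([-8.71057426e-04,  9.87790026e-01,  1.55788512e-01, -2.13448345e-04]), 'contact_force': array([-0.24163899, -0.66884041,  0.6289243 ]), 'torque': array([ 0.01856959, -0.00572839,  0.01808548]), 'gripper_width': 1.0029443430096245}
scene {'fx': 467.7061256881611, 'fy': 467.7061256881611, 'cx': 290.42930072711573, 'cy': 211.65848829180456, 'rvec': array([ 1.90699129, -0.97826253,  0.56918838]), 'tvec': array([-0.462042  ,  0.22675199,  0.65498589])}
side {'fx': 510.1521251974159, 'fy': 510.1521251974159, 'cx': 279.7774251676049, 'cy': 209.30562061759343, 'rvec': array([ 0.48165363, -2.46698039,  1.48998134]), 'tvec': array([0.36786595, 0.24442914, 0.72333336])}
wrist {'fx': 345.19521644503493, 'fy': 345.19521644503493, 'cx': 284.09511119188124, 'cy': 209.42982927804061, 'T_tool_cam': array([[-2.33320915e-04, -9.56933105e-01, -2.90308418e-01,
         7.43995797e-02],
       [ 9.99999872e-01, -9.26238912e-05, -4.98387260e-04,
         5.08427685e-04],
       [ 4.50033773e-04, -2.90308497e-01,  9.56933004e-01,
         3.06480452e-02],
       [ 0.00000000e+00,  0.00000000e+00,  0.00000000e+00,
         1.00000000e+00]])}
```

View pics/scene0.png

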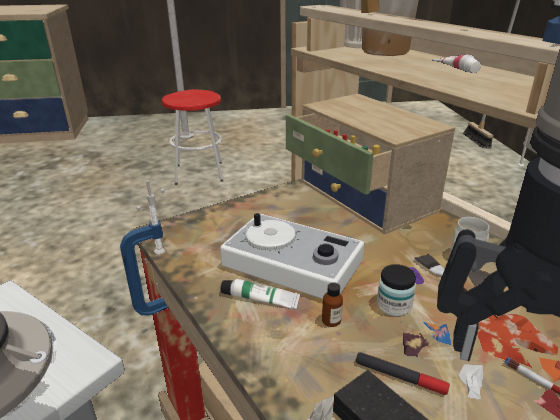

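View pics/side0.png

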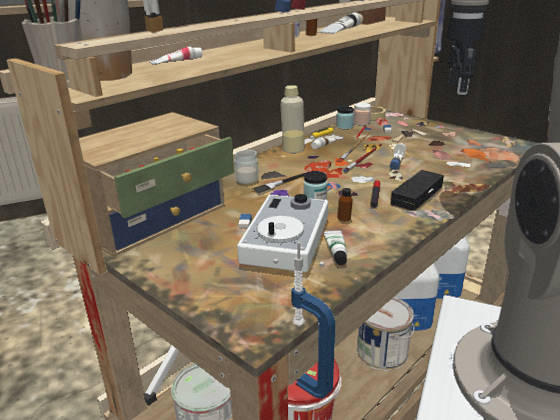

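View pics/wrist0.png

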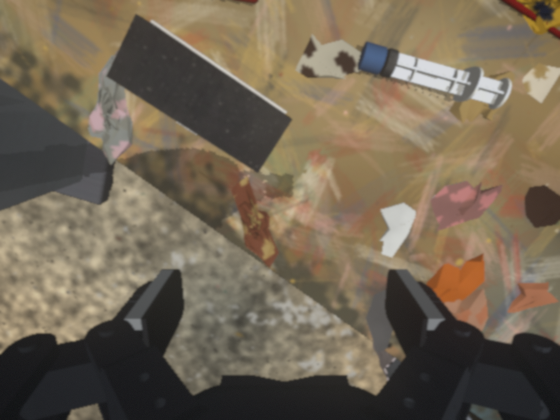

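The scene view shows the timer: dial centre around (271,234), stud at (257,219), button at (325,253). The bottle is at (333,305), the jar at (397,290) and the tube at (262,293). In the side view the dial is around (281,229), the stud at (271,228), the button at (300,200) and the eraser at (246,219).

```bash
cat > h.py <<'E'
import numpy as np,cv2
def load(n): return dict(np.load(n))
def ext(c):
    if "rvec" in c: 
        R,_=cv2.Rodrigues(c["rvec"]); return R.T, -R.T@c["tvec"]
    return c["Rwc"],c["pwc"]
def cloud(c):
    R,p=ext(c); v,u=np.mgrid[0:420,0:560]; d=c["depth"]
    P=np.stack([(u-c["cx"])/c["fx"]*d,(v-c["cy"])/c["fy"]*d,d],-1)@R.T+p
    P[d==0]=np.nan; return P
def ray(c,u,v,z):
    R,p=ext(c); d=R@np.array([(u-c["cx"])/c["fx"],(v-c["cy"])/c["fy"],1]); return p+d*(z-p[2])/d[2]
E
python3 - <<'E'
from h import *
for n,a in(("scene",[(271,234),(257,219),(257,214),(325,248),(333,288),(397,275),(262,290)]),("side",[(281,229),(271,224),(300,198),(346,192),(316,177),(337,245),(246,219)])):
    c=load(n+"0.npz");P=cloud(c)
    for u,v in a: print(n,u,v,P[v,u].round(4))
s=load("scene0.npz");d=load("side0.npz")
a=cv2.resize(s["frame"][195:335,205:425],None,fx=3.6,fy=3.6,interpolation=2)
cv2.imwrite("pics/sc.png",a)
a=cv2.resize(d["frame"][165:285,220:370],None,fx=5,fy=5,interpolation=2)
cv2.imwrite("pics/sd.png",a)
E
```

```text
scene 271 234 [ 0.4656 -0.1909  0.0618]
scene 257 219 [ 0.4725 -0.1529  0.0772]
scene 257 214 [ 0.477  -0.1495  0.0847]
scene 325 248 [ 0.4736 -0.3018  0.0706]
scene 333 288 [ 0.3868 -0.37    0.073 ]
scene 397 275 [ 0.4815 -0.4318  0.0662]
scene 262 290 [ 0.3713 -0.2436  0.019 ]
side 281 229 [ 0.4688 -0.1762  0.0594]
side 271 224 [ 0.4761 -0.1454  0.0853]
side 300 198 [ 0.4732 -0.2933  0.0725]
side 346 192 [ 0.3893 -0.3556  0.0729]
side 316 177 [ 0.4821 -0.4238  0.066 ]
side 337 245 [ 0.362  -0.2047  0.0297]
side 246 219 [ 0.5897 -0.2618  0.0146]
```

View pics/sc.png

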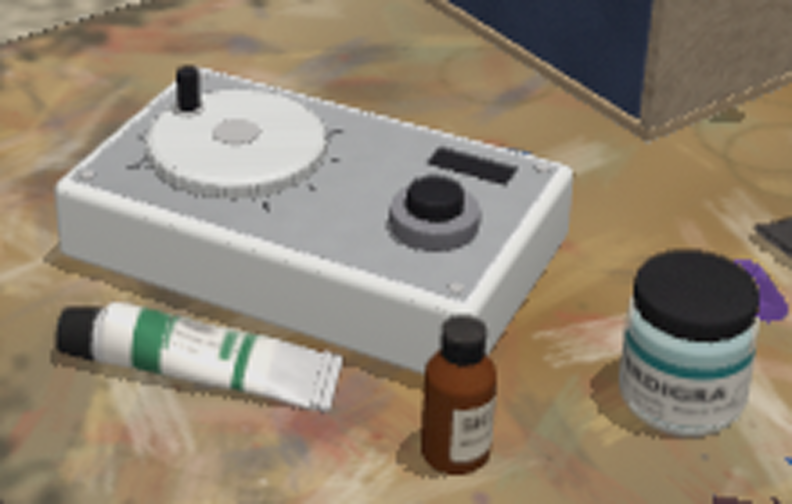

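View pics/sd.png

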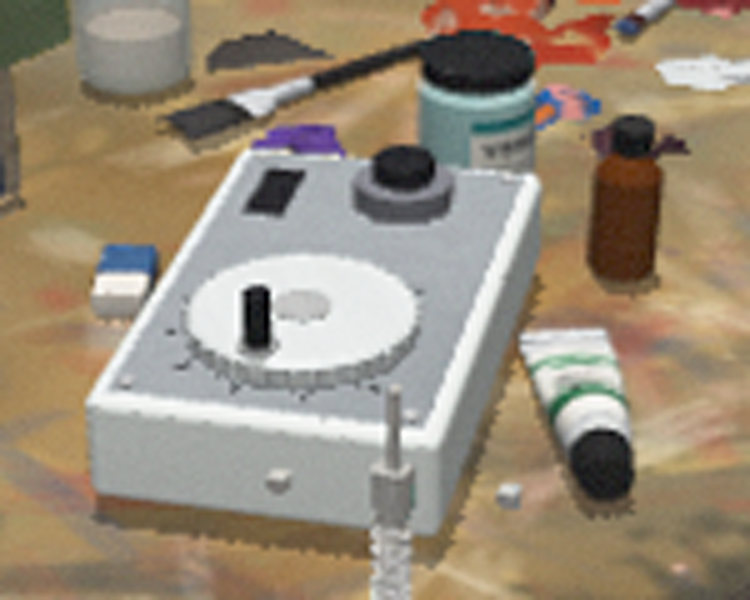

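```bash
cat > m.py <<'E'
from h import *
def circ(c,uv0,tag):
    g=cv2.cvtColor(c["frame"],6).astype(int); P=cloud(c)
    out={}
    # dial face: bright, height near .061
    m=((g>np.percentile(g,0))&(abs(P[...,2]-.061)<.004)&(np.hypot(P[...,0]-.47,P[...,1]+.184)<.06)).astype(np.uint8)
    n,l,s,ce=cv2.connectedComponentsWithStats(m); k=1+s[1:,4].argmax(); m=(l==k)
    cn=max(cv2.findContours(m.astype(np.uint8),0,1)[0],key=cv2.contourArea)[:,0]
    w=np.array([ray(c,u,v,.061)[:2] for u,v in cv2.convexHull(cn)[:,0]])
    (cx,cy),r=cv2.minEnclosingCircle(w.astype(np.float32)); print(tag,"dial",cx,cy,"r",r,m.sum())
    # dark tops
    dk=(g<60)
    for nm,z,ctr in(("stud",.085,(.476,-.148)),("button",.072,(.473,-.297))):
        m=dk&(abs(P[...,2]-z)<.004)&(np.hypot(P[...,0]-ctr[0],P[...,1]-ctr[1])<.03)
        v,u=np.nonzero(m); w=np.array([ray(c,a,b,z)[:2] for a,b in zip(u,v)])
        print(tag,nm,"mid",(w.min(0)+w.max(0))/2,"ext",np.ptp(w,0),"mean",w.mean(0),len(w))
if __name__=="__main__":
    for n in("scene","side"): circ(load(n+"0.npz"),None,n)
E
python3 m.py
python3 - <<'E'
from h import *
for n in("scene","side"):
    P=cloud(load(n+"0.npz")); Q=P[np.isfinite(P[...,0])]
    m=(abs(Q[:,2]-.05)<.003)&(np.hypot(Q[:,0]-.47,Q[:,1]+.23)<.16)
    r=cv2.minAreaRect(Q[m][:,:2].astype(np.float32)); print(n,"top",r,m.sum())
E
```

```text
scene dial 0.4694894254207611 -0.1856950968503952 r 0.04776911437511444 1066
scene stud mid [ 0.47241737 -0.15213479] ext [0.01075557 0.01071653] mean [ 0.47257845 -0.15190011] 17
scene button mid [ 0.47092326 -0.30426284] ext [0.02548535 0.02659448] mean [ 0.47080252 -0.30433765] 113
side dial 0.4723486304283142 -0.17820513248443604 r 0.04970911890268326 831
side stud mid [ 0.47559143 -0.14405426] ext [0.01176285 0.0133898 ] mean [ 0.47556636 -0.14403522] 20
side button mid [ 0.47348033 -0.2963289 ] ext [0.02728107 0.0326282 ] mean [ 0.47401027 -0.29684359] 70
scene top ((0.45672807097435, -0.24147829413414001), (0.1890612095594406, 0.24603970348834991), 8.455841064453125) 3657
side top ((0.45604076981544495, -0.232788547873497), (0.18729077279567719, 0.2363419532775879), 8.265073776245117) 2335
```

Emit:
{"api": "play_rows", "payload": {
  "commands": [
    [0.0316,-0.0267,0,0],
    [0.0316,-0.0267,0,0],
    [0.0316,-0.0267,0,0],
    [0.0316,-0.0267,0,0],
    [0.0316,-0.0267,0,0],
    [0.0316,-0.0267,0,0],
    [0.0316,-0.0267,0,0],
    [0.0316,-0.0267,0,0],
    [0.0316,-0.0267,0,0],
    [0.0316,-0.0267,0,0],
    [0.0316,-0.0267,0,0],
    [0.0316,-0.0267,0,0],
    [0,0,0,0],
    [0,0,0,0]
  ],
  "claw": 0
}}

```text
t: 1.55
eef_pos: [0.4703, -0.2198, 0.4045]
tool_rot: [-0.0, 0.988, 0.157, -0.0]
contact_force: [-0.8, -0.3, 0.7]
gripper_width: 0.002
```

Emit:
{"api": "play_rows", "payload": {
  "commands": [
    [0,0,0,-8.5],
    [0,0,0,-8.5],
    [0,0,0,-8.5],
    [0,0,0,-8.5],
    [0,0,0,-8.5],
    [0,0,0,-8.5],
    [0,0,0,-8.5],
    [0,0,0,-8.5],
    [0,0,0,-8.5],
    [0,0,0,-8.5],
    [0,0,0,-8.5],
    [0,0,0,-8.5],
    [0,0,0,-8.5],
    [0,0,0,-8.5],
    [0,0,0,-8.5],
    [0,0,0,-8.5],
    [0,0,0,-8.5],
    [0,0,0,-8.5],
    [0,0,0,0],
    [0,0,0,0]
  ]
}}

```text
t: 3.55
eef_pos: [0.4693, -0.2219, 0.4045]
tool_rot: [-0.0, 0.082, 0.997, -0.0]
contact_force: [-0.4, 0.1, -0.2]
gripper_width: -0.003
```

```bash
cat >> h.py <<'E'
def wristpose(o,c):
    from scipy.spatial.transform import Rotation as Ro
    w,x,y,z=o["tool_rot"]; R=Ro.from_quat([x,y,z,w]).as_matrix(); T=c["T_tool_cam"]
    c["Rwc"]=R@T[:3,:3]; c["pwc"]=R@T[:3,3]+o["eef_pos"]; return c
def snap(tag,names=("scene","side","wrist")):
    from station import sensors, read_camera
    from scipy.spatial.transform import Rotation as Ro
    for n in names:
        o=sensors.get_obs(); c=read_camera(n)
        if n=="wrist": wristpose(o,c)
        cv2.imwrite(f"pics/{n}{tag}.png",c["frame"]); np.savez(f"{n}{tag}.npz",**c)
    w,x,y,z=o["tool_rot"]; R=Ro.from_quat([x,y,z,w]).as_matrix()
    print("t",o["t"],"tcp",o["eef_pos"].round(4),"toolx deg",np.degrees(np.arctan2(R[1,0],R[0,0])).round(2),"z",R[:,2].round(4),"F",o["contact_force"].round(2),"grip",round(o["gripper_width"],3),"q",o["q"].round(2))
E
python3 - <<'E'
from h import *
snap("1")
import m
m.circ(load("wrist1.npz"),None,"wrist")
E
```

```text
t 3.65 tcp [ 0.4696 -0.2214  0.4046] toolx deg 170.69 z [-3.e-04 -2.e-04 -1.e+00] F [-1.19  0.06  0.41] grip -0.001 q [ 0.85  0.28 -0.62  1.89  0.19  1.03  1.55]
wrist dial 0.4726448953151703 -0.18320311605930328 r 0.046956297010183334 7305
wrist stud mid [ 0.47303021 -0.15157144] ext [0.00482529 0.00641225] mean [ 0.4726005  -0.15171727] 23
wrist button mid [ 0.47336142 -0.30019491] ext [0.02503033 0.02541329] mean [ 0.47501265 -0.2986146 ] 164
```

View pics/wrist1.png

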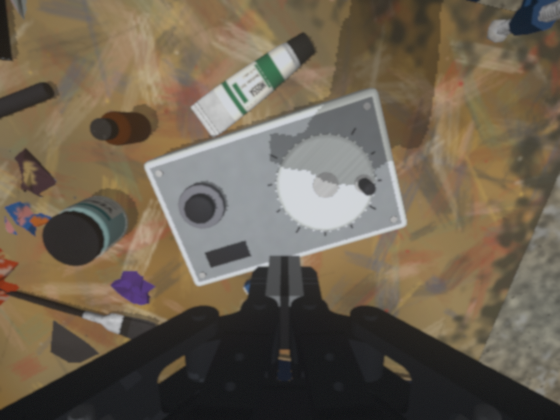

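The wrist view shows the timer squarely. The dial centre is at (325,185), the stud at (367,187), the button at (202,206), and the closed fingers at (285,260). The tube, bottle and jar are up and to the left.

```bash
python3 - <<'E'
from h import *
c=load("wrist1.npz"); f=c["frame"]; g=cv2.cvtColor(f,6); P=cloud(c)
for nm,(u0,u1,v0,v1),z in(("stud",(355,380,172,202),.085),("button",(183,222,185,225),.072)):
    t=g[v0:v1,u0:u1]; m=(t<50).astype(np.uint8); n,l,s,ce=cv2.connectedComponentsWithStats(m); k=1+s[1:,4].argmax()
    print(nm,s[k],ce[k]+[u0,v0],ray(c,*(ce[k]+[u0,v0]),z).round(4), ray(c,*(ce[k]+[u0,v0]),z-.012).round(4))
print("hub",ray(c,325.5,185,.061))
a=cv2.resize(f[125:240,160:410],None,fx=3.2,fy=3.2,interpolation=cv2.INTER_CUBIC); cv2.imwrite("pics/w1z.png",a)
v,u=np.nonzero((np.hypot(P[...,0]-.472,P[...,1]+.15)<.025)&(P[...,2]>.07))
print(np.c_[u,v].min(0),np.c_[u,v].max(0), P[v,u].mean(0), P[v,u].max(0))
k=P[v,u,2]>.081; print("top by depth",P[v,u][k].mean(0),k.sum(), "px",u[k].mean(),v[k].mean(), ray(c,u[k].mean(),v[k].mean(),.085))
E
```

```text
Traceback (most recent call last):
ValueError: attempt to get argmax of an empty sequence
```

```bash
python3 - <<'E'
from h import *
c=load("wrist1.npz"); f=c["frame"]; g=cv2.cvtColor(f,6); P=cloud(c)
for nm,(u0,u1,v0,v1),z in(("stud",(355,380,172,202),.085),("button",(183,222,185,225),.072)):
    t=g[v0:v1,u0:u1]; print(t.min()); m=(t<t.min()+35).astype(np.uint8); n,l,s,ce=cv2.connectedComponentsWithStats(m); k=1+s[1:,4].argmax()
    print(nm,s[k],ce[k]+[u0,v0],ray(c,*(ce[k]+[u0,v0]),z).round(4), ray(c,*(ce[k]+[u0,v0]),z-.012).round(4))
print("hub",ray(c,325.5,185,.061))
a=cv2.resize(f[125:240,160:410],None,fx=3.2,fy=3.2,interpolation=cv2.INTER_CUBIC); cv2.imwrite("pics/w1z.png",a)
v,u=np.nonzero((np.hypot(P[...,0]-.472,P[...,1]+.15)<.025)&(P[...,2]>.07))
print(np.c_[u,v].min(0),np.c_[u,v].max(0), P[v,u].mean(0), P[v,u].max(0))
k=P[v,u,2]>.081; print("top by depth",P[v,u][k].mean(0),k.sum(), "px",u[k].mean(),v[k].mean(), ray(c,u[k].mean(),v[k].mean(),.085))
E
```

```text
54
stud [  4   6  16  16 185] [366.50810811 185.65405405] [ 0.4739 -0.1508  0.085 ] [ 0.4771 -0.1483  0.073 ]
50
button [  2   9  31  29 712] [199.76685393 207.88202247] [ 0.4734 -0.3002  0.072 ] [ 0.4764 -0.3038  0.06  ]
hub [ 0.47344576 -0.18333383  0.061     ]
[360 179] [559 419] [ 0.46728139 -0.16779455  0.2951321 ] [ 0.48314015 -0.14352355  0.32040771]
top by depth [ 0.46715966 -0.1681004   0.29918036] 2712 px 506.00405604719765 383.23856932153393 [ 0.70522476 -0.02843612  0.085     ]
```

View pics/w1z.png

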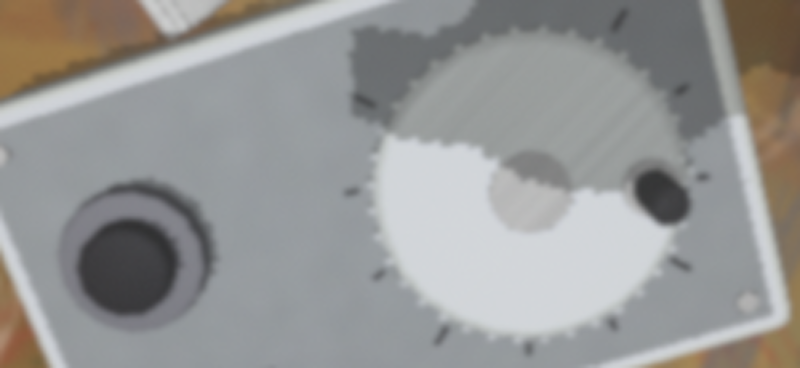

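```bash
python3 - <<'E'
from h import *
c=load("wrist1.npz")
print("stud top",ray(c,368.7,188.4,.085),"base",ray(c,363.7,182.8,.061),"hub",ray(c,325.6,184.7,.061))
Ti=np.linalg.inv(c["T_tool_cam"])
for x,y,z in((0,0,.173),(0,0,.155),(.011,0,.173),(-.011,0,.173)):
    p=Ti@[x,y,z,1]; print(x,y,z,p[0]/p[2]*c["fx"]+c["cx"],p[1]/p[2]*c["fy"]+c["cy"])
cv2.imwrite("pics/w1f.png",cv2.resize(c["frame"][240:340,215:355],None,fx=5,fy=5))
# finger depth points in tool frame
v,u=np.mgrid[245:345:6,285:286]
d=c["depth"][v,u]; Pc=np.stack([(u-c["cx"])/c["fx"]*d,(v-c["cy"])/c["fy"]*d,d,np.ones_like(d)],-1)@c["T_tool_cam"].T
for a,b in zip(v.ravel(),Pc.reshape(-1,4)): print(a,b[:3].round(4))
for n in("scene","side"):
    c=load(n+"1.npz"); P=cloud(c); R,p=ext(c)
    v,u=np.nonzero((P[...,2]>.2)&(P[...,2]<.42)&(np.hypot(P[...,0]-.4696,P[...,1]+.2214)<.1))
    q=P[v,u]; 
    for lo in np.arange(.22,.32,.008):
        k=(q[:,2]>lo)&(q[:,2]<lo+.008)
        if k.sum(): print(n,lo.round(3),k.sum(),"x",q[k,0].min().round(4),q[k,0].max().round(4),"y",q[k,1].min().round(4),q[k,1].max().round(4))
    cv2.imwrite(f"pics/{n}1z.png",cv2.resize(c["frame"][max(v.min()-5,0):v.max()+20,u.min()-10:u.max()+10],None,fx=4,fy=4)) 
E
```

```text
stud top [ 0.4765873  -0.14913501  0.085     ] base [ 0.47710875 -0.14817966  0.061     ] hub [ 0.47317852 -0.18320598  0.061     ]
0 0 0.173 284.525038890918 272.68689501298593
0 0 0.155 284.5848741647095 293.2785101566977
0.011 0 0.173 284.52818744350805 250.42398994114484
-0.011 0 0.173 284.5220150548212 294.0679499733875
245 [-0.062   0.0007  0.3539]
251 [-0.0686  0.0007  0.354 ]
257 [0.0105 0.0002 0.1671]
263 [0.0108 0.0002 0.1605]
269 [0.0099 0.0002 0.1569]
275 [0.01   0.0002 0.1517]
281 [1.000e-02 1.000e-04 1.468e-01]
287 [1.050e-02 1.000e-04 1.415e-01]
293 [9.900e-03 1.000e-04 1.384e-01]
299 [9.200e-03 1.000e-04 1.355e-01]
305 [7.000e-03 1.000e-04 1.354e-01]
311 [4.500e-03 1.000e-04 1.355e-01]
317 [1.80e-03 1.00e-04 1.36e-01]
323 [-5.000e-04  1.000e-04  1.357e-01]
329 [-3.20e-03  1.00e-04  1.36e-01]
335 [-5.200e-03  1.000e-04  1.354e-01]
341 [-7.40e-03  1.00e-04  1.35e-01]
scene 0.228 32 x 0.4583 0.4782 y -0.2307 -0.213
scene 0.236 69 x 0.4578 0.4753 y -0.2359 -0.2076
scene 0.244 86 x 0.4567 0.474 y -0.2366 -0.2069
scene 0.252 87 x 0.4567 0.4733 y -0.2367 -0.2072
scene 0.26 8
[... 252 characters left out ...]
83 0.4837 y -0.2768 -0.1673
scene 0.308 303 x 0.4472 0.4812 y -0.2829 -0.1616
scene 0.316 361 x 0.4462 0.4749 y -0.2844 -0.1607
side 0.228 21 x 0.461 0.4835 y -0.2246 -0.2123
side 0.236 45 x 0.459 0.4793 y -0.2258 -0.2063
side 0.244 59 x 0.4588 0.479 y -0.2265 -0.2042
side 0.252 57 x 0.4588 0.4789 y -0.2274 -0.2052
side 0.26 58 x 0.4593 0.4786 y -0.228 -0.2049
side 0.268 50 x 0.4568 0.4812 y -0.2321 -0.2025
side 0.276 98 x 0.4535 0.4887 y -0.2475 -0.1848
side 0.284 129 x 0.4532 0.4885 y -0.2559 -0.179
side 0.292 134 x 0.4516 0.4902 y -0.2632 -0.1727
side 0.3 164 x 0.4511 0.4928 y -0.2712 -0.1665
side 0.308 181 x 0.4502 0.4913 y -0.2761 -0.1596
side 0.316 203 x 0.4482 0.4925 y -0.2765 -0.1566
```

View pics/w1f.png

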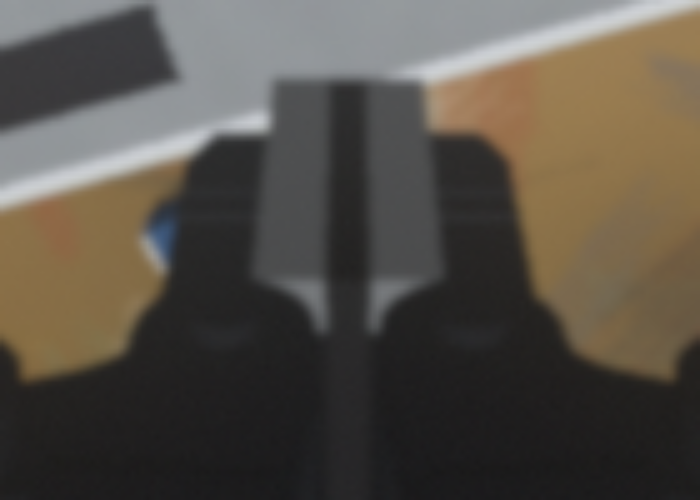

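View pics/scene1.png

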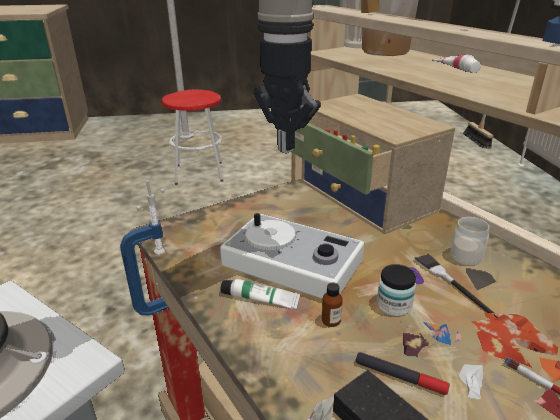

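View pics/side1.png

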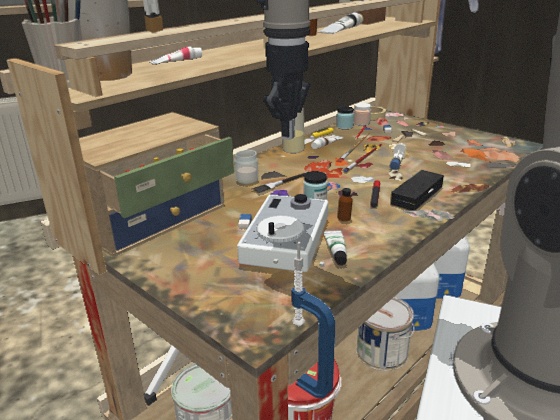

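Emit:
{"api": "play_rows", "payload": {
  "commands": [
    [0.0104,0.0239,0,0],
    [0.0104,0.0239,0,0],
    [0.0104,0.0239,0,0],
    [0,0,0,-2.3],
    [0,0,0.03,0],
    [0,0,0.03,0],
    [0,0,0.03,0],
    [0,0,0.03,0],
    [0,0,0,0],
    [0,0,0,0]
  ]
}}

```text
t: 4.7
eef_pos: [0.4507, -0.1449, 0.2851]
tool_rot: [-0.0, 0.059, 0.998, 0.0]
contact_force: [0.6, -0.5, -0.5]
gripper_width: -0.001
```

```bash
python3 - <<'E'
from h import *
snap("2")
for n,(a,b,c,d),k in(("scene",(120,300,200,380),3.2),("side",(100,290,200,370),3.1)):
    cv2.imwrite(f"pics/{n}2z.png",cv2.resize(load(n+"2.npz")["frame"][a:b,c:d],None,fx=k,fy=k,interpolation=2))
E
```

```text
t 4.8 tcp [ 0.4513 -0.145   0.2862] toolx deg 173.19 z [ 2.4e-03 -8.0e-04 -1.0e+00] F [-0.43 -0.48 -0.11] grip -0.001 q [ 0.71  0.38 -0.62  2.1   0.32  0.75  1.33]
```

View pics/scene2z.png

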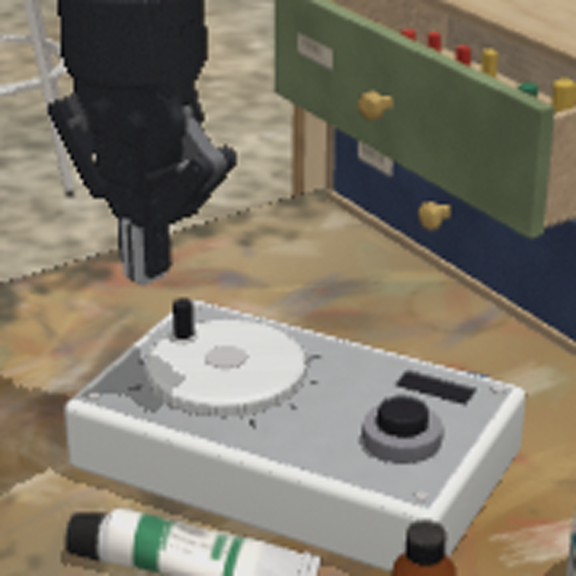

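View pics/wrist2.png

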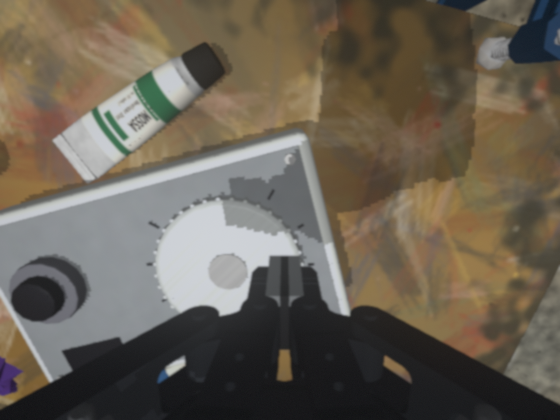

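The finger stands behind the stud. In the wrist view the hub is at (228,271) and the finger hides the stud. I'll check the hub again from this closer view.

```bash
python3 - <<'E'
from h import *
c=load("wrist2.npz"); print("hub",ray(c,228,271,.061)); P=cloud(c); g=cv2.cvtColor(c["frame"],6)
# rim by height
m=(abs(P[...,2]-.061)<.003)&(np.hypot(P[...,0]-.473,P[...,1]+.1835)<.06); v,u=np.nonzero(m)
print(P[v,u].min(0),P[v,u].max(0))
t=g[275:325,0:75]; mm=(t<60).astype(np.uint8);n,l,s,ce=cv2.connectedComponentsWithStats(mm);k=1+s[1:,4].argmax();print("btn",s[k],ray(c,ce[k][0],ce[k][1]+275,.072))
E
```

```text
hub [ 0.47312977 -0.18315971  0.061     ]
[ 0.42608546 -0.23013132  0.05800887] [ 0.50390596 -0.13623388  0.06372184]
btn [  12    1   53   45 1772] [ 0.47204755 -0.29732977  0.072     ]
```

Emit:
{"api": "play_rows", "payload": {
  "commands": [
    [0,0,0.021,0],
    [0,0,0.021,0],
    [0,0,0,0],
    [-0.0036,0,0,0],
    [-0.0036,0,0,0],
    [0,0,0,0]
  ]
}}

```text
t: 5.45
eef_pos: [0.4588, -0.146, 0.244]
tool_rot: [0.001, 0.059, 0.998, -0.0]
contact_force: [0.2, 0.3, 0.7]
gripper_width: 0.0
```

Emit:
{"api": "play_rows", "payload": {
  "commands": [
    [-0.00186,0.00095,0,3],
    [-0.00186,0.00095,0,3],
    [-0.00186,0.00095,0,3],
    [-0.00186,0.00095,0,3],
    [-0.00186,0.00095,0,3],
    [-0.00186,0.00095,0,3],
    [-0.00186,0.00095,0,3],
    [-0.00186,0.00095,0,3],
    [-0.00186,0.00095,0,3],
    [-0.00186,0.00095,0,3],
    [-0.00186,0.00095,0,3],
    [-0.00186,0.00095,0,3],
    [-0.00186,0.00095,0,3],
    [0,0,0,0],
    [0,0,0,0]
  ]
}}

```text
t: 6.95
eef_pos: [0.4839, -0.1442, 0.2431]
tool_rot: [-0.0, 0.388, 0.921, -0.0]
contact_force: [-2.6, 2.6, 2.7]
gripper_width: -0.004
```

```bash
cat >> h.py <<'E'
def rel(D=(.4731,-.1832)):
    from station import sensors
    from scipy.spatial.transform import Rotation as Ro
    o=sensors.get_obs(); w,x,y,z=o["tool_rot"]; R=Ro.from_quat([x,y,z,w]).as_matrix()
    d=np.array([o["eef_pos"][0]-D[0],o["eef_pos"][1]-D[1],0])+R[:,2]*0.165
    print("C-D in tool",(R.T@d)[:2].round(4),"phi",np.degrees(np.arctan2(R[1,0],R[0,0]))-90)
def crops(tag):
    for n,(a,b,c,d),k in(("scene",(150,300,200,380),3.3),("side",(150,290,210,370),3.5)):
        cv2.imwrite(f"pics/{n}{tag}z.png",cv2.resize(load(n+tag+".npz")["frame"][a:b,c:d],None,fx=k,fy=k,interpolation=2))
E
python3 - <<'E'
from h import *
snap("3"); rel(); crops("3")
E
```

```text
t 7.05 tcp [ 0.4841 -0.1445  0.243 ] toolx deg 134.27 z [ 0.e+00  2.e-04 -1.e+00] F [-3.15  2.75  2.84] grip 0.001 q [ 0.5   0.46 -0.41  2.07  0.29  0.67  0.68]
C-D in tool [0.0199 0.0349] phi 44.25497466913518
```

View pics/scene3z.png

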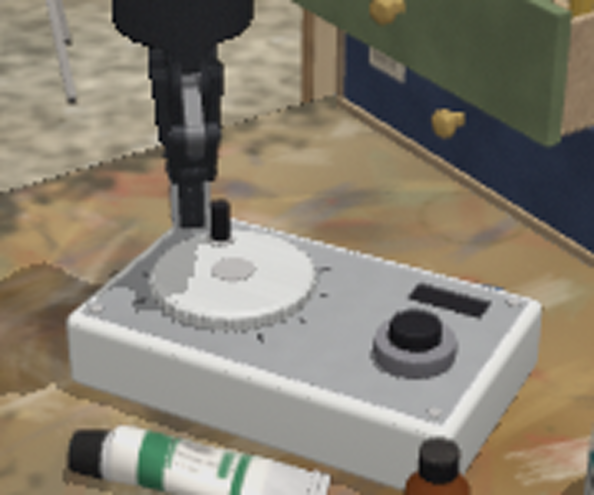

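View pics/side3z.png

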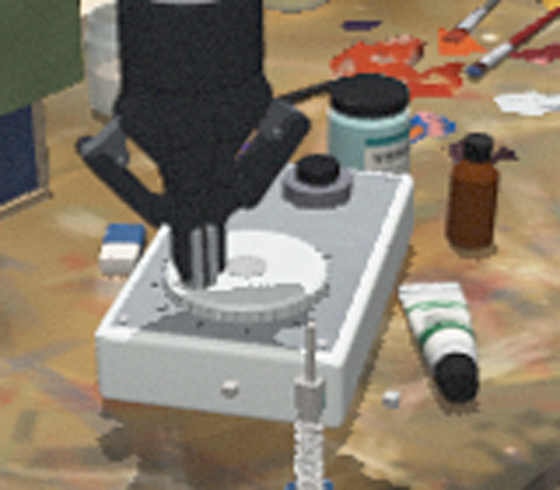

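The finger pushes the stud cleanly: the scene crop shows the stud at (220,220) just ahead of the finger at (190,205), with about 4 N on the tool. I'll carry on.

Emit:
{"api": "play_rows", "payload": {
  "commands": [
    [-0.00186,0.00095,0,3],
    [-0.00186,0.00095,0,3],
    [-0.00186,0.00095,0,3],
    [-0.00186,0.00095,0,3],
    [-0.00186,0.00095,0,3],
    [-0.00186,0.00095,0,3],
    [-0.00186,0.00095,0,3],
    [-0.00186,0.00095,0,3],
    [-0.00186,0.00095,0,3],
    [-0.00186,0.00095,0,3],
    [-0.00186,0.00095,0,3],
    [-0.00186,0.00095,0,3],
    [-0.00186,0.00095,0,3],
    [-0.00186,0.00095,0,3],
    [-0.00186,0.00095,0,3],
    [-0.00186,0.00095,0,3],
    [-0.00186,0.00095,0,3],
    [0,0,0,0],
    [0,0,0,0]
  ]
}}

```text
t: 9.0
eef_pos: [0.5098, -0.1684, 0.2429]
tool_rot: [0.001, 0.747, 0.665, 0.0]
contact_force: [-0.2, 1.2, 0.6]
gripper_width: -0.002
```

```bash
python3 - <<'E'
from h import *
snap("4"); rel(); crops("4")
E
```

```text
t 9.1 tcp [ 0.5096 -0.1682  0.2428] toolx deg 83.29 z [ 6.e-04 -2.e-04 -1.e+00] F [-0.32  0.38  0.1 ] grip -0.001 q [ 0.35  0.47 -0.18  2.01  0.13  0.67 -0.03]
C-D in tool [0.0192 0.0344] phi -6.727913089998751
```

View pics/scene4z.png

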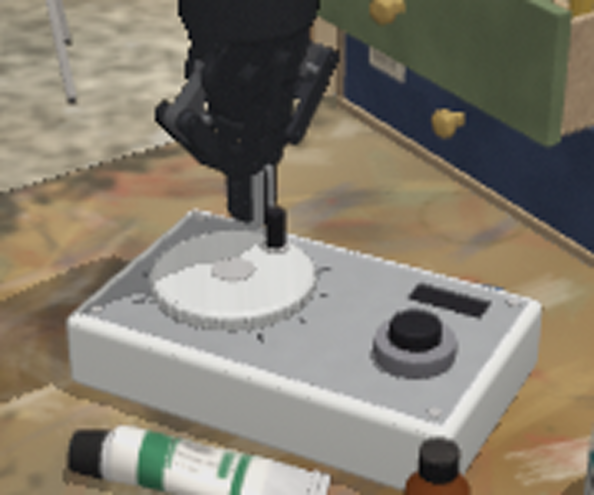

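View pics/side4z.png

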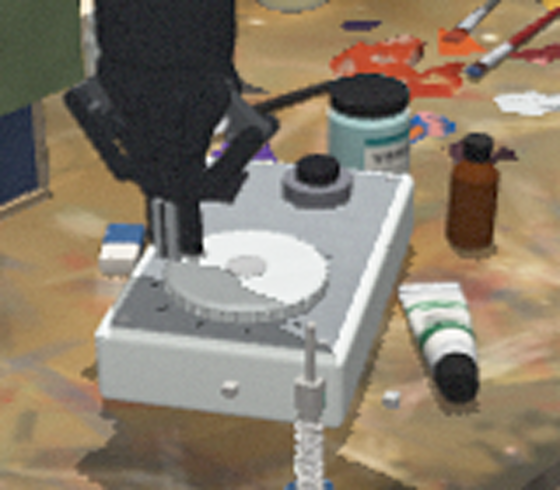

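Force has dropped to about 0 and the stud sits at the third click on, visible at (276,228) in the scene crop. I'll take the last click slowly.

Emit:
{"api": "play_rows", "payload": {
  "commands": [
    [-0.00093,0.00047,0,1.5],
    [-0.00093,0.00047,0,1.5],
    [-0.00093,0.00047,0,1.5],
    [-0.00093,0.00047,0,1.5],
    [-0.00093,0.00047,0,1.5],
    [-0.00093,0.00047,0,1.5],
    [-0.00093,0.00047,0,1.5],
    [-0.00093,0.00047,0,1.5],
    [-0.00093,0.00047,0,1.5],
    [-0.00093,0.00047,0,1.5],
    [-0.00093,0.00047,0,1.5],
    [-0.00093,0.00047,0,1.5],
    [0,0,0,0],
    [0,0,0,0]
  ]
}}

```text
t: 10.55
eef_pos: [0.5118, -0.1807, 0.2427]
tool_rot: [0.0, 0.842, 0.539, -0.0]
contact_force: [0.4, 1.0, 0.4]
gripper_width: 0.001
```

```bash
cat >> h.py <<'E'
def stud(tag,names=("scene",)):
    for n in names:
        c=load(n+tag+".npz");P=cloud(c);g=cv2.cvtColor(c["frame"],6)
        D=dict(scene=(.4695,-.1857),side=(.4723,-.1782),wrist=(.4731,-.1832))[n]
        m=(g<60)&(P[...,2]>.07)&(P[...,2]<.089)&(abs(np.hypot(P[...,0]-D[0],P[...,1]-D[1])-.033)<.014)
        N,l,s,ce=cv2.connectedComponentsWithStats(m.astype(np.uint8))
        for k in range(1,N):
            if s[k,4]<15: continue
            q=P[l==k]; a=q[:,:2].mean(0)-D; print(n,"dark",s[k],"rel",a.round(4),"ang",np.degrees(np.arctan2(a[1],a[0])).round(1),"z",q[:,2].min().round(3),q[:,2].max().round(3))
E
python3 - <<'E'
from h import *
snap("5"); rel(); crops("5")
stud("0",("scene","side"));stud("4");stud("5")
E
```

```text
t 10.65 tcp [ 0.5118 -0.1805  0.2427] toolx deg 65.22 z [-3.e-04 -2.e-04 -1.e+00] F [ 0.85 -0.22  1.  ] grip 0.0 q [ 0.3   0.48 -0.1   2.    0.07  0.67 -0.28]
C-D in tool [0.0187 0.034 ] phi -24.78265993363246
scene dark [254 214   6   9  47] rel [0.0046 0.0352] ang 82.6 z 0.07 0.085
side dark [269 223   5  10  45] rel [0.0035 0.0341] ang 84.2 z 0.07 0.088
scene dark [269 210   8   7  39] rel [0.0291 0.0168] ang 29.9 z 0.075 0.089
scene dark [280 210   6  12  50] rel [ 0.0353 -0.0024] ang -4.0 z 0.07 0.088
scene dark [274 210   7   8  33] rel [0.0317 0.0076] ang 13.4 z 0.077 0.089
scene dark [284 212   6  12  53] rel [ 0.0338 -0.0124] ang -20.1 z 0.07 0.088
```

View pics/scene5z.png

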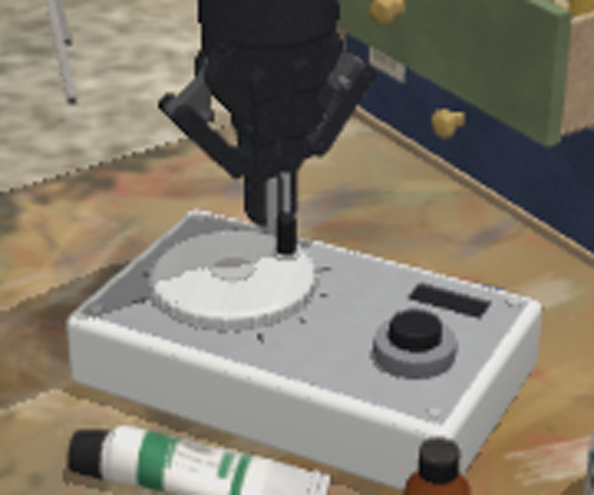

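The stud is at about -20°, roughly 103° of travel and just short of the jump. I'll nudge on.

Emit:
{"api": "play_rows", "payload": {
  "commands": [
    [-0.00062,0.00032,0,1],
    [-0.00062,0.00032,0,1],
    [-0.00062,0.00032,0,1],
    [-0.00062,0.00032,0,1],
    [0,0,0,0],
    [0,0,0,0],
    [0,0,0,0]
  ]
}}

```text
t: 11.4
eef_pos: [0.512, -0.183, 0.2427]
tool_rot: [0.0, 0.861, 0.509, 0.0]
contact_force: [0.1, 0.4, -0.1]
gripper_width: 0.0
```

```bash
python3 - <<'E'
from h import *
snap("6"); rel(); crops("6")
stud("6")
E
```

```text
t 11.5 tcp [ 0.512  -0.183   0.2427] toolx deg 61.23 z [-0. -0. -1.] F [ 0.79 -0.49 -1.16] grip 0.001 q [ 0.29  0.48 -0.08  2.    0.06  0.67 -0.33]
C-D in tool [0.0189 0.0341] phi -28.773740914771174
scene dark [275 211   6   8  28] rel [0.0313 0.0049] ang 8.9 z 0.076 0.088
scene dark [285 213   7  13  60] rel [ 0.0304 -0.0186] ang -31.5 z 0.07 0.087
```

View pics/scene6z.png

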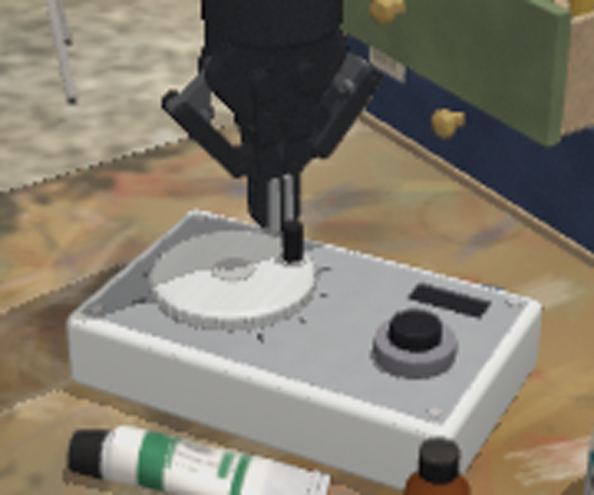

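The dial snapped in: the stud is at about -32° raw, -35° or so once the view's bias is taken off, against a target of -37.5°. I'll back off and lift, then check from the wrist.

Emit:
{"api": "play_rows", "payload": {
  "commands": [
    [0.004,0,0,0],
    [0.004,0,0,0],
    [0.004,0,0,0],
    [0,0,-0.03,0],
    [0,0,-0.04,0],
    [0,0,-0.04,0],
    [0,0,-0.04,0],
    [0.025,0,0,0],
    [0.025,0,0,0],
    [0,0,0,0],
    [0,0,0,0]
  ]
}}

```text
t: 12.65
eef_pos: [0.542, -0.128, 0.3926]
tool_rot: [-0.0, 0.86, 0.51, -0.0]
contact_force: [-0.4, -0.6, -0.0]
gripper_width: 0.006
```

```bash
python3 - <<'E'
from h import *
snap("7"); crops("7"); stud("7",("scene","side","wrist"))
E
```

```text
t 12.75 tcp [ 0.5415 -0.1294  0.3924] toolx deg 61.17 z [-8.e-04 -5.e-04 -1.e+00] F [-0.38 -0.42 -0.49] grip -0.002 q [ 0.21  0.3  -0.11  1.85  0.04  1.   -0.42]
scene dark [286 217   6  10  49] rel [ 0.0288 -0.0206] ang -35.6 z 0.07 0.086
side dark [269 208   5  10  44] rel [ 0.0274 -0.0212] ang -37.7 z 0.07 0.088
```

View pics/wrist7.png

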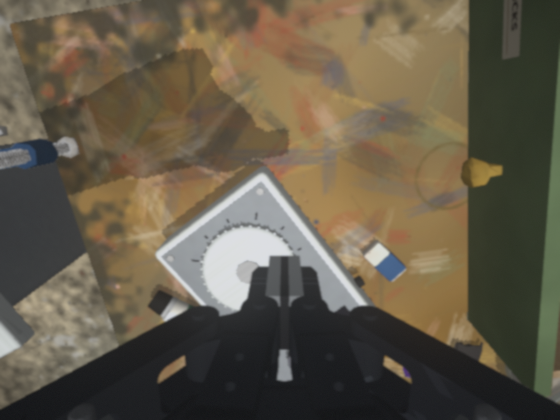

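View pics/side7z.png

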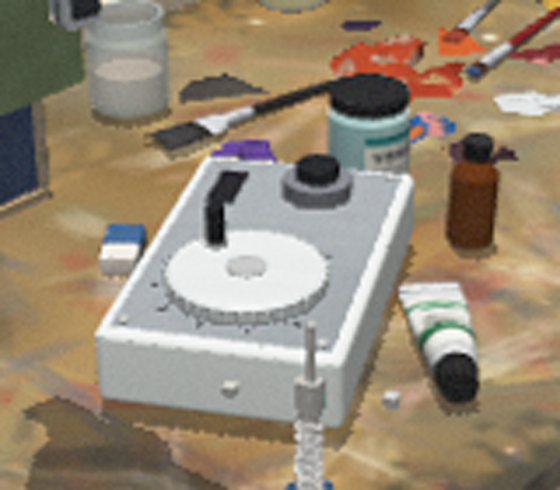

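Wrist view: the hub is at (247,270), the eraser at (385,260) and undisturbed, and the stud is hidden behind the finger. Scene and side put the turn at 118° and 122°, so it is four clicks. Next is the button, starting with the height of its ring.

```bash
python3 - <<'E'
from h import *
c=load("wrist1.npz");P=cloud(c)
d=np.hypot(P[...,0]-.4738,P[...,1]+.301)
for a in range(0,34,2):
    k=(d>a*1e-3)&(d<=(a+2)*1e-3); z=P[...,2][k]; print(a,np.nanpercentile(z,[5,50,95]).round(4),k.sum())
E
```

```text
0 [0.0718 0.0723 0.0732] 15
2 [0.071  0.072  0.0731] 44
4 [0.071  0.0721 0.0732] 68
6 [0.0711 0.0721 0.0734] 102
8 [0.0711 0.0722 0.0735] 130
10 [0.0646 0.0717 0.0728] 197
12 [0.0614 0.0687 0.0723] 231
14 [0.0611 0.0623 0.0708] 144
16 [0.0612 0.0622 0.0631] 176
18 [0.0527 0.0618 0.0631] 299
20 [0.0499 0.0598 0.0628] 370
22 [0.0493 0.0507 0.0618] 202
24 [0.0496 0.0506 0.0519] 226
26 [0.0495 0.0506 0.0518] 289
28 [0.0495 0.0506 0.0518] 378
30 [0.0494 0.0506 0.0517] 393
32 [0.0496 0.0507 0.3151] 463
```

Emit:
{"api": "play_rows", "payload": {
  "commands": [
    [-0.0305,0.0039,0,0],
    [-0.0305,0.0039,0,0],
    [-0.0305,0.0039,0,0],
    [-0.0305,0.0039,0,0],
    [-0.0305,0.0039,0,0],
    [-0.0305,0.0039,0,0],
    [0,0,0.03,0],
    [0,0,0.03,0],
    [0,0,0.03,0],
    [0,0,0.03,0],
    [0,0,0,0],
    [0,0,0,0]
  ]
}}

```text
t: 14.0
eef_pos: [0.474, -0.3009, 0.2729]
tool_rot: [-0.0, 0.861, 0.509, -0.0]
contact_force: [-0.4, -0.1, 0.5]
gripper_width: 0.001
```

```bash
python3 - <<'E'
from h import *
snap("8"); crops("8"); stud("8",("scene","side"))
E
```

```text
t 14.1 tcp [ 0.4748 -0.3011  0.2744] toolx deg 61.18 z [ 0.0023 -0.0013 -1.    ] F [-1.05  0.32  1.05] grip -0.001 q [ 0.47  0.45 -0.03  1.94  0.02  0.75 -0.06]
scene dark [286 217   6   9  46] rel [ 0.0287 -0.0205] ang -35.5 z 0.071 0.086
side dark [269 208   5   9  39] rel [ 0.0277 -0.0219] ang -38.4 z 0.07 0.086
```

View pics/scene8z.png

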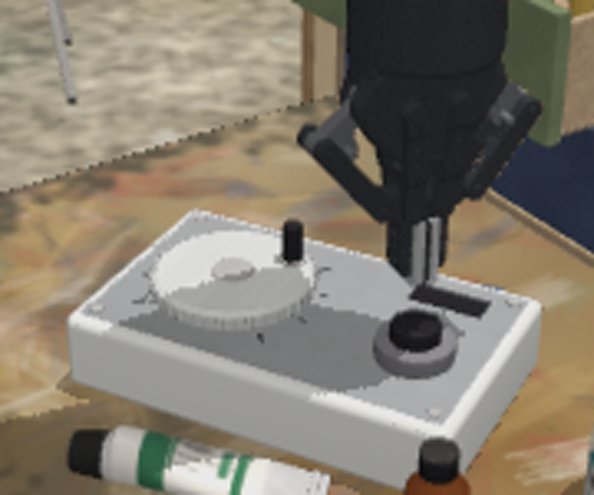

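View pics/side8z.png

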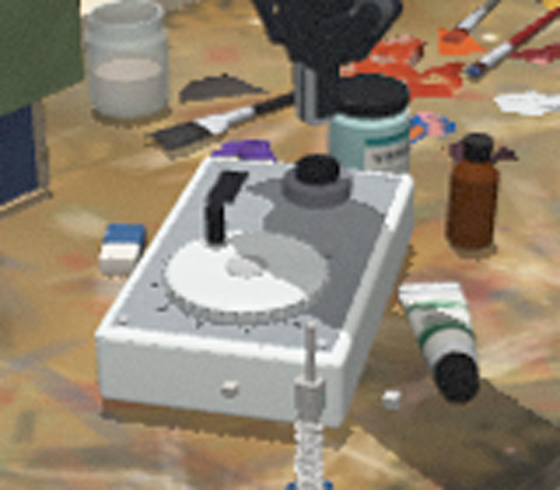

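Emit:
{"api": "play_rows", "payload": {
  "commands": [
    [0,0,0.012,0],
    [0,0,0.012,0],
    [0,0,0.002,0],
    [0,0,0.002,0],
    [0,0,0.002,0],
    [0,0,0.001,0],
    [0,0,0,0],
    [0,0,0,0]
  ]
}}

```text
t: 14.95
eef_pos: [0.4742, -0.3003, 0.2419]
tool_rot: [-0.0, 0.861, 0.509, -0.0]
contact_force: [-2.2, 1.0, 2.9]
gripper_width: 0.001
```

```bash
python3 - <<'E'
from h import *
snap("9",("scene","side"));crops("9")
E
```

```text
t 15.0 tcp [ 0.4742 -0.3004  0.2419] toolx deg 61.22 z [ 0. -0. -1.] F [-1.95  1.16  3.08] grip -0.002 q [ 0.47  0.5  -0.03  1.96  0.02  0.68 -0.07]
```

About 3 N with the tip at 69 mm, so the button is half in. I'll press on to its stop.

Emit:
{"api": "play_rows", "payload": {
  "commands": [
    [0,0,0.001,0],
    [0,0,0.001,0],
    [0,0,0.001,0],
    [0,0,0.0005,0],
    [0,0,0,0],
    [0,0,0,0],
    [0,0,0,0]
  ]
}}

```text
t: 15.75
eef_pos: [0.4744, -0.3005, 0.2393]
tool_rot: [0.0, 0.861, 0.509, 0.0]
contact_force: [-5.3, 2.8, 14.9]
gripper_width: 0.0
```

```bash
python3 - <<'E'
from h import *
snap("10",("scene","side"));crops("10")
E
```

```text
t 15.8 tcp [ 0.4744 -0.3005  0.2394] toolx deg 61.21 z [ 4.e-04 -2.e-04 -1.e+00] F [-6.    2.85 14.71] grip 0.002 q [ 0.47  0.5  -0.03  1.96  0.02  0.68 -0.07]
```

View pics/scene10z.png

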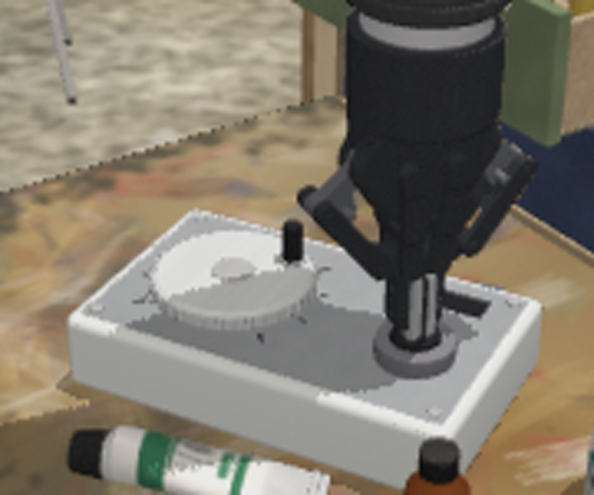

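It took 15 N with the tip at 66.3 mm, so the button is at its stop. The crop at (415,335) shows it flush in its ring. Lifting off.

Emit:
{"api": "play_rows", "payload": {
  "commands": [
    [0,0,-0.003,0],
    [0,0,-0.005,0],
    [0,0,-0.02,0],
    [0,0,-0.04,0],
    [0,0,-0.04,0],
    [0,0,-0.04,0],
    [0,0,0,0],
    [0,0,0,0],
    [0,0,0,0],
    [0,0,0,0]
  ]
}}

```text
t: 16.85
eef_pos: [0.474, -0.3002, 0.3847]
tool_rot: [-0.001, 0.861, 0.509, -0.001]
contact_force: [0.5, -0.5, 0.5]
gripper_width: -0.003
```

```bash
python3 - <<'E'
from h import *
snap("11"); crops("11"); stud("11",("scene","side"))
for t in("0","11"):
  for n in("scene","side"):
    c=load(n+t+".npz");P=cloud(c);g=cv2.cvtColor(c["frame"],6); b=dict(scene=(.471,-.304),side=(.4735,-.2965))[n]
    k=(np.hypot(P[...,0]-b[0],P[...,1]-b[1])<.011); print(t,n,"btn z",np.nanmedian(P[...,2][k]).round(4))
a,b=load("scene0.npz")["frame"],load("scene11.npz")["frame"]
for nm,(x0,y0,x1,y1) in dict(tube=(218,275,302,312),bottle=(320,282,346,328),jar=(375,264,418,318)).items(): print(nm,cv2.absdiff(a,b)[y0:y1,x0:x1].mean())
a,b=load("side0.npz")["frame"],load("side11.npz")["frame"]
print("eraser",cv2.absdiff(a,b)[210:230,236:256].mean())
E
```

```text
t 16.95 tcp [ 0.4741 -0.3003  0.3849] toolx deg 61.22 z [-0.0019  0.001  -1.    ] F [ 0.72 -0.65 -0.27] grip -0.002 q [ 0.47  0.31 -0.02  1.85  0.01  0.98 -0.06]
scene dark [286 217   6   9  46] rel [ 0.0283 -0.0207] ang -36.2 z 0.07 0.086
side dark [269 208   5   9  41] rel [ 0.0276 -0.0218] ang -38.3 z 0.071 0.086
0 scene btn z 0.0709
0 side btn z 0.0706
11 scene btn z 0.2493
11 side btn z 0.2322
tube 9.06981981981982
bottle 6.219899665551839
jar 3.4900947459086993
eraser 3.3108333333333335
```

View pics/side11.png

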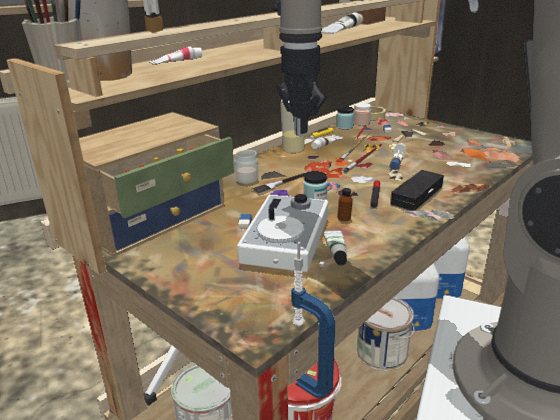

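The side view shows the stud at (274,209) and the bystanders in place. The button's height reading mixed in gripper points above it, so I'll redo it.

```bash
python3 - <<'E'
from h import *
for t in("0","11"):
  for n in("scene","side"):
    c=load(n+t+".npz");P=cloud(c); b=dict(scene=(.471,-.304),side=(.4735,-.2965))[n]
    z=P[...,2]; k=(np.hypot(P[...,0]-b[0],P[...,1]-b[1])<.011)&(z<.1); print(t,n,"btn z",np.nanpercentile(z[k],[25,50,75]).round(4),k.sum())
  c=load("scene"+t+".npz");P=cloud(c);z=P[...,2]
  for nm,(x0,y0,x1,y1) in dict(tube=(218,275,302,312),bottle=(320,282,346,328),jar=(375,264,418,318)).items():
    q=P[y0:y1,x0:x1][(z[y0:y1,x0:x1]>.012)&(z[y0:y1,x0:x1]<.1)]
    if nm=="tube": q=q[q[:,0]<.4]
    print(t,nm,q.mean(0).round(4))
E
```

```text
0 scene btn z [0.0657 0.0709 0.0718] 134
0 side btn z [0.0667 0.0706 0.0726] 73
0 tube [ 0.361  -0.2256  0.0196]
0 bottle [ 0.3943 -0.3648  0.0421]
0 jar [ 0.4734 -0.4367  0.0486]
11 scene btn z [0.0655 0.0706 0.072 ] 136
11 side btn z [0.0673 0.071  0.0733] 70
11 tube [ 0.3608 -0.2251  0.0196]
11 bottle [ 0.3942 -0.3645  0.0418]
11 jar [ 0.4733 -0.4368  0.0486]
```

Everything checks out, so I'm handing in.

```bash
python3 -c "
from station import bot; print(bot.hand_in())"
```

```text
the job is handed in; nothing more can be done
None
```

The timer is set and started, and I handed the job in at about 17 s; the hand-in gave no verdict.

- **Dial:** With the closed fingertips against the side of the stud, I pushed it clockwise from the third mark and let it jump into the seventh, four clicks on. My last check measured a turn of 119° in the scene view and 122.5° in the side view, against a target of 120°.
- **Start button:** After the dial had settled, I pressed the button to its stop. The wrist force was about 15 N with the fingertip 66 mm over the table. After I lifted off, the button top read 71 mm in both views, the same as before the press.
- **Bystanders:** The jar, tube and bottle moved less than 1 mm by depth. I checked the eraser only by comparing pictures, which showed no visible move.
- **Arm:** At hand-in the arm was clear of everything.

The fixed cameras disagreed by up to 8 mm in y on absolute positions. I took positions from the wrist camera, which agreed with itself to about 0.3 mm across two views of the dial hub, and used the fixed views only for changes. My first re-check of the button height was wrong because it included gripper points; the reading above is the corrected one.

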